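# Wedge the cupboard door shut

## Task

The catch of the little white cupboard on the worktop no longer holds and its door hangs ajar. Swing the door shut, then push the tapered wooden wedge, thin end first and square to the door, under the door's lower edge until it jams tight and keeps the door shut, and let go of it. Leave the plain wooden block and the other things where they are.

Things in the scene. Friction and masses are not known exactly. Their poses are not given: they have to be found in the camera images.
- wedge: Plain beech wedge, 154 mm long, 36 wide, about 0.13 kg, lying flat. Thick end: upright grip block (heel) 44 long, 36 wide, 44 high; from it a straight ramp 110 long falls from 26 mm high to 4 at the thin end. Origin: on the underside below the heel's centre. x points to the thin end, 132 mm from the origin; z up. It starts with the thin end pointing roughly at the cupboard.
- wedge_toe (a point): Middle of the wedge's thin end, on its underside. Axes as the wedge's.
- door (a joint): Opening angle of the cupboard's door (rad): 0 shut, growing to 1.2; starts 0.35 to 0.7. Upright hinge; the door stays where it is left and is easily pushed (under 1 N at the free edge). It hangs loosely: the door (0.35 kg) lifts up to 6 mm against a spring of 2 N per mm and drops back when released.
- door_low (a point): Point on the outer face of the door at its lower edge, good for the wedge; moves with it. x square to the panel from outside to inside (the door opens to -x), y along the edge towards the hinge, z up. Hinge axis 135 mm along +y and 16 along +x; free edge 70 mm along -y. Ramp and door meet when the thin end is about 55 mm past the outer face; 8 to 20 mm further it is jammed, the push rising to about 8 to 12 N.
- cupboard: White cupboard, fixed, 220 mm wide, 170 deep, top at 195 with a red scraper at the back of it (up to 207). Stands on feet, 28 mm free height below. Origin: centre of its underside on the worktop; x from the door to the back. Door: white panel 205 wide, 163 high, 16 thick, lower edge 15 mm over the worktop, top edge at 178; its pull is flat (4 mm).
- block: Bystander: plain beech block, 70 x 36 x 44 mm, no taper, same wood as the wedge. Origin: centre of its underside, x along its length.
- jar: Bystander: glass storage jar with hinged lid and spring clip, 90 mm across, 120 mm high. Origin: centre of its underside.
- reamer: Bystander: white ceramic reamer plate, 132 mm across with a short spout, ribbed cone 48 mm high. Origin: centre of its underside.
- squeezer: Bystander: aluminium lemon squeezer lying flat, 225 mm long, 76 mm wide, 36 mm high. Origin: under the centre of its cup; the handles run 175 mm to -x.
There are look-alikes about, which are no part of the job. What is shaped like the wedge but purple, red or yellow is not meant.

How it is judged:
At the end, for the whole second after the job is handed in: The door is shut (under 0.06 rad); the wedge lies flat (within 0.15 rad), square to the door (within 0.2 rad), its thin end 45 to 105 mm past the door's outer face, jammed so that wedge and door press on each other with more than 5 N (more than the door's own weight), and at rest (value of joint door below 0.06 rad and contact force between wedge and cupboard above 5 N and x of wedge_toe in the frame of door_low between 0.045 and 0.105 m and angle between the x axis of wedge and the x axis of door_low, either way round below 0.2 rad and angle between wedge's own z axis and vertical below 0.15 rad and linear speed of wedge below 0.02 m/s); the robot touches nothing.
It fails at once if the block is moved more than 30 mm (distance of block from where it was at the start of the episode above 0.03 m).
It fails at once if the jar is moved more than 30 mm (distance of jar from where it was at the start of the episode above 0.03 m).
It fails at once if the reamer is moved more than 30 mm (distance of reamer from where it was at the start of the episode above 0.03 m).
It fails at once if the squeezer is moved more than 30 mm (distance of squeezer from where it was at the start of the episode above 0.03 m).
It also fails if it takes over 58 s, if anything falls off the work surface, if the arm or the gripper's body presses on something with over 40 N, if the wrist force passes 120 N, or if a joint passes its speed limit or range.

## Robot

A 7-joint arm with a two-finger parallel gripper is mounted at the origin on the work surface. World frame = base frame: x ahead of the robot, y to its left, z up, the work surface at z = 0. Lengths are in m, angles in rad, forces in N, time in s.
With the tool pointing down it reaches from about 0.35 to 0.9 m from the base axis. Payload 7.2 kg.
Tool frame: the origin (TCP) lies midway between the tips of the shut fingers; the grasp point (between the pads) lies 19 mm behind it; z points along the fingers, y is the direction in which the jaws open and shut (so a half turn about z gives the same grasp; the last joint's range is limited). The gripper opens to 88 mm and grips with 3 to 60 N. Pads are 20 mm wide; open, the fingers measure 115 mm over their backs; the gripper's body (75 mm by 178 mm) begins 61 mm behind the grasp point.
Start: joints at [1.049, 0.411, -0.013, 1.596, 0.006, 1.134, -0.082], TCP at [0.274, -0.562, 0.201] pointing down, gripper open.
Joint ranges: [-2.95, 2.95], [-0.29, 1.99], [-1.47, 1.44], [0.14, 2.54], [-1.03, 4.17], [0.13, 1.85], [-2.86, 2.86]. Speed limits (rad/s): [2.39, 2.39, 3.01, 3.01, 3.14, 3.14, 3.14].

## Interface

Orientations are given as a rotation vector (axis times angle).
In Python, from rig import robot, imaging gives the robot as it stands.
- The arm moves only by the shell command python3 -m handwheel 'ROWS' [FORCE]. ROWS is JSON, a list of rows, each an object of numbers: "tx", "ty", "tz": the shift along the tool's x, y, z in m; "wx", "wy", "wz": the turn, a rotation vector about the tool's x, y, z in rad; "fingers": the closure, from 0 (fully open) to 1 (shut). A call has 1 to 8 rows; each row is the pose to reach, as a shift and turn from the pose commanded when the call began, along the tool's axes at that moment; what a row does not reach only later rows make up. A row lasts 1/10 s, in which the tool goes at most 50 mm and 8.59 degrees, less where a joint would pass 70% of its speed; a pose out of reach is approached as far as the arm can. A call with a gripper value outside its range is refused whole. The fingers move at their own pace and stop on an object; FORCE is the grip in N (left out, the last holds). Time passes only in rows, so rows that repeat a pose let the fingers close. It gives the time, the measured TCP pose, the force and the opening at its end, in the units of the state.
- robot.state(): the state, without advancing time (a new reading comes with each control period).
- imaging.read_camera(name): name is "scene" or "top"; returns a dict with "frame" (400x640x3 uint8, red, green, blue), "range_z" (400x640 float32, m along the optical axis (not along the pixel's ray), 0 where there is no reading), "fx", "fy", "cx", "cy" (pixels), "extrinsics" (4x4, takes a point from camera to world coordinates). Camera axes: x right, y up, looking along -z (the intrinsics and any distortion apply to the point x, -y, -z); pixel columns grow to the right and rows downward; lengths in m; the calibration is good to about 2 mm. A picture is of the moment at which its call begins.
- robot.close_job(): hands the job in, once; it reports no verdict.
The state is a dict: "t": time; "qpos": joint angles; "qvel": joint speeds; "effort": joint torques, N m; "eef_pos": TCP position; "eef_rot": TCP orientation; "force": force on the tool from outside, world axes, zero at the start; "wrist_torque": the same for the moment, N m; "width": opening from 0.0 (shut) to 1.0 (fully open).
Only numpy, scipy, OpenCV 4.12 (cv2) and the standard library are available. Lean on these libraries where they do the work, as an engineer would, in place of code of your own. Each camera call takes 0.05 s, during which the arm holds its last target.

## Working session

There is one attempt and no reset: what is moved stays moved. The work goes in short steps, Python scripts to look and compute and a shell command to move; the robot and the scene stay as the last step left them, time stands still between calls to the robot, and variables do not carry over. Pictures are saved under pics/ and viewed, and the job is handed in when it is done.

```bash
mkdir -p pics; ls
python3 - <<'E'
from rig import robot, imaging
import cv2,numpy as np
s=robot.state();print({k:np.round(v,3) for k,v in s.items()})
for n in("scene","top"):
    c=imaging.read_camera(n);cv2.imwrite(f"pics/{n}0.png",c["frame"][:,:,::-1]);print(n,c["fx"],c["fy"],c["cx"],c["cy"],c["extrinsics"].round(3).tolist(),[k for k in c])
    np.savez(f"{n}0.npz",**c)
E
```

```text
pics
{'t': np.float64(0.0), 'qpos': array([ 1.049,  0.412, -0.013,  1.597,  0.006,  1.134, -0.082]), 'qvel': array([ 0.001,  0.001, -0.   , -0.001,  0.   ,  0.001, -0.001]), 'effort': array([ 1.0000e-03, -5.8795e+01,  6.4200e-01, -2.9108e+01, -5.4000e-02,
        1.8000e-02,  0.0000e+00]), 'eef_pos': array([ 0.274, -0.561,  0.2  ]), 'eef_rot': array([-3.06e+00, -7.07e-01,  1.00e-03]), 'force': array([-0.347,  0.16 , -0.017]), 'wrist_torque': array([-0.014, -0.069,  0.026]), 'width': np.float64(0.997)}
scene 364.61050516979316 364.61050516979316 326.1878351667495 198.35923636636724 [[0.575, -0.629, 0.523, 1.158], [0.818, 0.435, -0.376, -0.611], [0.009, 0.644, 0.765, 0.948], [0.0, 0.0, 0.0, 1.0]] ['frame', 'range_z', 'fx', 'fy', 'cx', 'cy', 'extrinsics']
top 501.46106446058224 501.46106446058224 318.819360255139 192.28673401753804 [[0.002, 0.997, -0.078, 0.462], [-1.0, 0.002, 0.0, -0.162], [0.0, 0.078, 0.997, 1.475], [0.0, 0.0, 0.0, 1.0]] ['frame', 'range_z', 'fx', 'fy', 'cx', 'cy', 'extrinsics']
```

View pics/scene0.png

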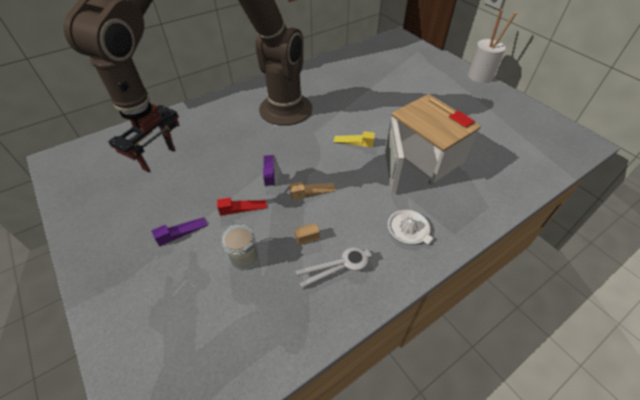

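View pics/top0.png

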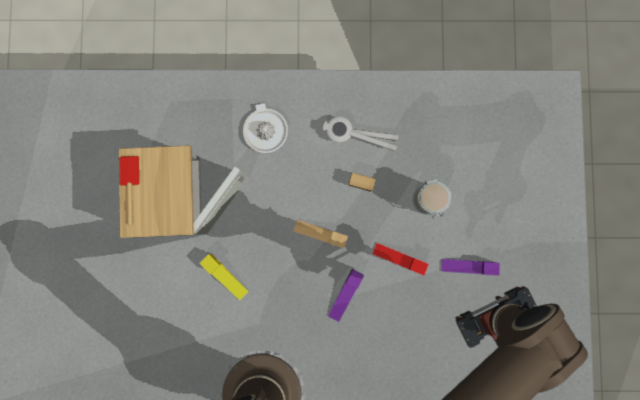

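The top view shows the wooden wedge at (320,233) with its thin end to the left, and the cupboard at (157,192). The door is hinged near (195,232) with its free edge near (240,170). The block is at (362,182), the jar at (434,197) and the yellow decoy at (223,277).

```bash
cat > h.py <<'E'
import numpy as np,cv2
def cloud(c):
    r=c["range_z"];v,u=np.mgrid[0:400,0:640].astype(float)
    p=np.stack([(u-c["cx"])/c["fx"]*r,-(v-c["cy"])/c["fy"]*r,-r],-1)
    E=c["extrinsics"];w=p@E[:3,:3].T+E[:3,3];w[r<=0]=np.nan;return w
def rect(p):
    (cx,cy),(a,b),_=cv2.minAreaRect((p[:,:2]*1000).astype(np.float32)); 
    box=cv2.boxPoints(((cx,cy),(a,b),_)); return box.round(0).tolist(),(round(a,1),round(b,1))
E
python3 - <<'E'
from h import *
c=dict(np.load("top0.npz"));w=cloud(c);s=dict(np.load("scene0.npz"));ws=cloud(s)
for nm,c_,W in(("top",c,w),("scene",s,ws)):
    print(nm,"table z",np.nanmedian(W[(abs(W[...,2])<.02)][:,2]))
    hsv=cv2.cvtColor(c_["frame"],cv2.COLOR_RGB2HSV)
    wood=(hsv[...,0]>8)&(hsv[...,0]<25)&(hsv[...,1]>90)&(W[...,2]>0.003)&(W[...,2]<.3)
    n,l,st,ce=cv2.connectedComponentsWithStats(wood.astype(np.uint8))
    for i in range(1,n):
        if st[i,4]>40:
            p=W[l==i];print(st[i],ce[i].round(),rect(p),"z",np.percentile(p[:,2],[2,50,98]).round(3))
            if st[i,4]<1500:
                q=p[p[:,2]>.034]; 
                if len(q)>5: print("  high part",rect(q),q.mean(0).round(4))
    # cupboard & door
    m=(W[...,2]>.165)&(W[...,2]<.183)&(W[...,1]>0.0)&(W[...,1]<.35)
    p=W[m];print("door top",len(p));print(rect(p))
    m=(W[...,2]>.19)&(W[...,2]<.2)&(W[...,1]>0.0)&(W[...,0]>.2);print("cup top",rect(W[m]))
E
```

```text
top table z 6.9865254677004e-05
[ 119  146   74   92 5839] [158. 193.] ([[447.0, 344.0], [456.0, 159.0], [684.0, 169.0], [675.0, 355.0]], (228.8, 186.0)) z [0.19  0.195 0.205]
[349 173  26  18 296] [362. 182.] ([[580.0, -313.0], [614.0, -323.0], [632.0, -256.0], [598.0, -247.0]], (68.6, 35.4)) z [0.038 0.044 0.05 ]
  high part ([[580.0, -313.0], [614.0, -323.0], [632.0, -256.0], [598.0, -247.0]], (68.6, 35.4)) [ 0.6055 -0.285   0.044 ]
[294 220  53  27 604] [321. 234.] ([[417.0, -232.0], [450.0, -243.0], [497.0, -99.0], [464.0, -89.0]], (151.3, 34.1)) z [0.004 0.02  0.048]
  high part ([[417.0, -232.0], [450.0, -243.0], [464.0, -202.0], [431.0, -191.0]], (43.2, 34.1)) [ 0.4403 -0.2171  0.0438]
door top 563
([[34.0, 130.0], [44.0, 1.0], [667.0, 48.0], [657.0, 177.0]], (625.1, 129.2))
cup top ([[446.0, 346.0], [454.0, 159.0], [684.0, 169.0], [676.0, 356.0]], (230.4, 187.2))
scene table z -0.0007945004610363515
[ 404    0   52   49 1734] [430.  19.] ([[-263.0, 934.0], [-263.0, 909.0], [38.0, 909.0], [38.0, 934.0]], (301.1, 25.2)) z [0.014 0.115 0.229]
[490  10  12  37  74] [496.  28.] (
[... 881 characters left out ...]
7 474] [309. 189.] ([[416.0, -232.0], [456.0, -246.0], [503.0, -102.0], [463.0, -89.0]], (151.3, 41.8)) z [0.004 0.019 0.046]
  high part ([[419.0, -235.0], [458.0, -245.0], [468.0, -202.0], [429.0, -192.0]], (44.2, 40.7)) [ 0.4455 -0.2194  0.0425]
[295 224  24  20 355] [307. 234.] ([[584.0, -315.0], [620.0, -325.0], [637.0, -259.0], [601.0, -250.0]], (67.8, 37.2)) z [0.009 0.042 0.046]
  high part ([[583.0, -315.0], [618.0, -325.0], [636.0, -259.0], [601.0, -250.0]], (67.9, 36.7)) [ 0.6111 -0.2886  0.0423]
door top 485
([[-621.0, 347.0], [-621.0, 2.0], [686.0, 2.0], [686.0, 348.0]], (1307.1, 345.5))
cup top ([[217.0, 1058.0], [222.0, 154.0], [851.0, 158.0], [846.0, 1062.0]], (629.2, 904.0))
```

Run:
```python
from h import *
c=dict(np.load("top0.npz"));W=cloud(c)
m=(W[...,2]>.1)&(W[...,2]<.187)&(W[...,1]>0.0)&(W[...,1]<.2)&(W[...,0]>.4)&(W[...,0]<.75)
p=W[m];print(len(p));
q=p[(p[:,2]>.17)];print(len(q),rect(q),np.percentile(q[:,2],[5,50,95]))
im=cv2.resize(c["frame"][120:260,100:280,::-1],None,fx=4,fy=4,interpolation=cv2.INTER_CUBIC);cv2.imwrite("pics/doorzoom.png",im)
s=dict(np.load("scene0.npz"));im=cv2.resize(s["frame"][80:230,360:500,::-1],None,fx=4,fy=4,interpolation=cv2.INTER_CUBIC);cv2.imwrite("pics/doorzoom2.png",im)
Ws=cloud(s)
m=(Ws[...,2]>.17)&(Ws[...,2]<.182)&(Ws[...,1]>0.0)&(Ws[...,1]<.2)&(Ws[...,0]>.4)&(Ws[...,0]<.75)
print(rect(Ws[m]),m.sum())
# cupboard side (+x face) lower body
m=(Ws[...,2]>.05)&(Ws[...,2]<.17)&(Ws[...,1]>0.1)&(Ws[...,1]<.4)&(Ws[...,0]>.62)&(Ws[...,0]<.75)
print("side",rect(Ws[m]),m.sum())
m=(W[...,2]>.188)&(W[...,2]<.198)&(W[...,1]>0.1)&(W[...,1]<.4)&(W[...,0]>.4)&(W[...,0]<.75)
print("cuptop only",rect(W[m]))
```

```text
972
527 ([[438.0, 173.0], [621.0, 44.0], [693.0, 145.0], [510.0, 275.0]], (124.4, 224.1)) [0.17248402 0.17776406 0.18330608]
([[459.0, 164.0], [480.0, 22.0], [703.0, 55.0], [681.0, 198.0]], (225.0, 144.1)) 252
side ([[668.0, 181.0], [683.0, 181.0], [685.0, 358.0], [671.0, 358.0]], (177.1, 14.2)) 742
cuptop only ([[445.0, 346.0], [455.0, 158.0], [685.0, 169.0], [675.0, 357.0]], (230.1, 188.3))
```

View pics/doorzoom.png

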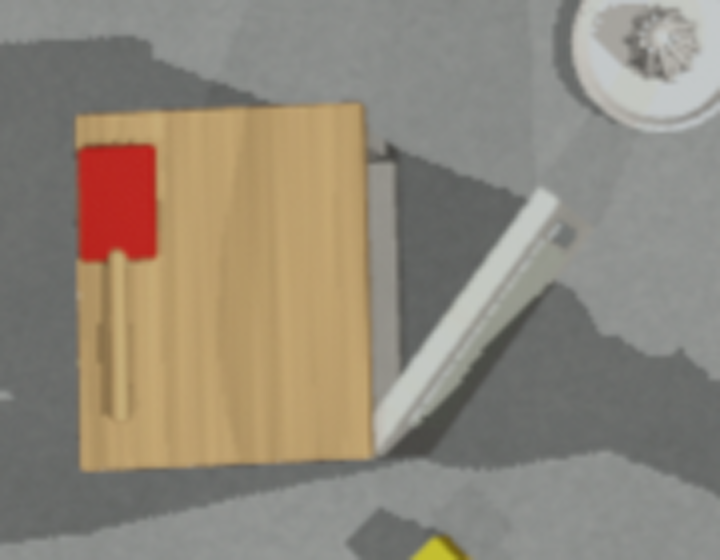

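View pics/doorzoom2.png

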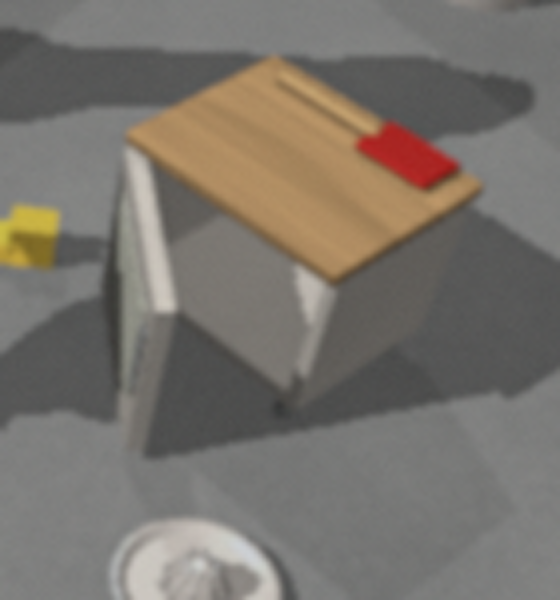

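The zoom shows the door's top edge from about (377,445) at the hinge to (550,192) at the free end. The cupboard front is at x≈370, and nothing stands in the door's sweep.

```bash
cat >> h.py <<'E'
def proj_z(c,u,v,z):
    E=c["extrinsics"];d=E[:3,:3]@np.array([(u-c["cx"])/c["fx"],-(v-c["cy"])/c["fy"],-1.]);o=E[:3,3];return o+d*(z-o[2])/d[2]
E
python3 - <<'E'
from h import *
c=dict(np.load("top0.npz"))
f=lambda a,b,z:print((a,b),(proj_z(c,(a+.5)/4-.5+100,(b+.5)/4-.5+120,z)[:2]*1000).round(1))
for a,b in[(540,187),(560,198),(377,410),(377,452),(390,435)]: f(a,b,.178)
for a,b in[(77,116),(361,104),(374,459),(82,471)]: f(a,b,.195)
for k in("scene","top"):
    c=dict(np.load(k+"0.npz"));W=cloud(c)
    m=(W[...,2]>.003)&(W[...,2]<.05)&(W[...,0]>.2)&(W[...,0]<.4)&(W[...,1]>-.05)&(W[...,1]<.2);print("yellow",rect(W[m]))
    m=(W[...,2]>.006)&(W[...,2]<.06)&(W[...,0]>.6)&(W[...,0]<.85)&(W[...,1]>-.1)&(W[...,1]<.1);print("reamer",rect(W[m]))
    m=(W[...,2]>.003)&(W[...,2]<.06)&(W[...,0]>.25)&(W[...,0]<.45)&(W[...,1]>-.3)&(W[...,1]<-.18);print("purple",rect(W[m]))
E
```

```text
(540, 187) [630.9  56.8]
(560, 198) [623.7  43.7]
(377, 410) [485.7 159.8]
(377, 452) [458.7 159.2]
(390, 435) [469.7 151.1]
(77, 116) [674.1 352.9]
(361, 104) [682.3 170.2]
(374, 459) [454.3 156.8]
(82, 471) [446.3 342.2]
yellow ([[202.0, -40.0], [396.0, -43.0], [400.0, 197.0], [207.0, 200.0]], (239.8, 193.5))
reamer ([[582.0, 32.0], [783.0, -96.0], [854.0, 16.0], [653.0, 144.0]], (132.4, 238.4))
purple ([[249.0, -189.0], [254.0, -303.0], [454.0, -295.0], [449.0, -181.0]], (199.7, 114.5))
yellow ([[201.0, 200.0], [202.0, -50.0], [400.0, -50.0], [399.0, 200.0]], (197.9, 250.2))
reamer ([[600.0, -98.0], [849.0, -98.0], [849.0, 99.0], [600.0, 99.0]], (197.4, 249.4))
purple ([[250.0, -181.0], [251.0, -300.0], [450.0, -300.0], [450.0, -181.0]], (199.2, 118.9))
```

```bash
cat >> h.py <<'E'
def delta(st,pos,yaw):
    """shift/turn in tool axes to reach TCP pos, tool-down with tool-y yaw (rad)"""
    from scipy.spatial.transform import Rotation as R
    r=R.from_rotvec(st["eef_rot"]);y=np.array([np.cos(yaw),np.sin(yaw),0]);z=np.array([0,0,-1.])
    T=R.from_matrix(np.stack([np.cross(y,z),y,z],1))
    print("t",round(float(st["t"]),2),"pos",np.round(st["eef_pos"],4),"F",np.round(st["force"],1),"w",round(float(st["width"]),3))
    print("shift",r.inv().apply(np.array(pos)-st["eef_pos"]).round(4),"turn",(r.inv()*T).as_rotvec().round(4))
E
python3 -m handwheel '[{"tx":0.526,"ty":-0.335,"wz":-1.17,"fingers":1},{"tx":0.526,"ty":-0.335,"wz":-1.17,"fingers":1},{"tx":0.526,"ty":-0.335,"wz":-1.17,"fingers":1},{"tx":0.526,"ty":-0.335,"wz":-1.17,"fingers":1},{"tx":0.526,"ty":-0.335,"wz":-1.17,"fingers":1},{"tx":0.526,"ty":-0.335,"wz":-1.17,"fingers":1},{"tx":0.526,"ty":-0.335,"wz":-1.17,"fingers":1},{"tx":0.526,"ty":-0.335,"wz":-1.17,"fingers":1}]' 20
python3 - <<'E'
from h import *; from rig import robot
delta(robot.state(),[.605,-.03,.13],.052)
E
```

```text
t 0.1 pos [ 0.2738 -0.5613  0.2001] F [ 0.5  0.6 -0.3] w 0.997
shift [ 0.5307 -0.3322  0.0705] turn [-1.3000e-03 -7.0000e-04 -1.1689e+00]invalid input at $[0]: expected keys tx, ty, tz, wx, wy, wz, fingers
```

```bash
python3 -m handwheel '[{"tx":0.526,"ty":-0.335,"tz":0,"wx":0,"wy":0,"wz":-1.17,"fingers":1},{"tx":0.526,"ty":-0.335,"tz":0,"wx":0,"wy":0,"wz":-1.17,"fingers":1},{"tx":0.526,"ty":-0.335,"tz":0,"wx":0,"wy":0,"wz":-1.17,"fingers":1},{"tx":0.526,"ty":-0.335,"tz":0,"wx":0,"wy":0,"wz":-1.17,"fingers":1},{"tx":0.526,"ty":-0.335,"tz":0,"wx":0,"wy":0,"wz":-1.17,"fingers":1},{"tx":0.526,"ty":-0.335,"tz":0,"wx":0,"wy":0,"wz":-1.17,"fingers":1},{"tx":0.526,"ty":-0.335,"tz":0,"wx":0,"wy":0,"wz":-1.17,"fingers":1},{"tx":0.526,"ty":-0.335,"tz":0,"wx":0,"wy":0,"wz":-1.17,"fingers":1}]' 20
python3 - <<'E'
from h import *; from rig import robot
delta(robot.state(),[.605,-.03,.13],.052)
E
```

```text
t: 0.9
eef_pos: [0.4835, -0.2189, 0.2008]
eef_rot: [-2.155, -2.286, 0.0]
force: [0.8, -0.4, -0.0]
width: 0.314
t 0.9 pos [ 0.4835 -0.2189  0.2008] F [ 0.8 -0.4 -0. ] w 0.314
shift [0.1815 0.1324 0.0707] turn [-0.0002  0.0001  0.0067]
```

```bash
python3 -m handwheel '[{"tx":0.181,"ty":0.132,"tz":0.07,"wx":0,"wy":0,"wz":0.007,"fingers":1},{"tx":0.181,"ty":0.132,"tz":0.07,"wx":0,"wy":0,"wz":0.007,"fingers":1},{"tx":0.181,"ty":0.132,"tz":0.07,"wx":0,"wy":0,"wz":0.007,"fingers":1},{"tx":0.181,"ty":0.132,"tz":0.07,"wx":0,"wy":0,"wz":0.007,"fingers":1},{"tx":0.181,"ty":0.132,"tz":0.07,"wx":0,"wy":0,"wz":0.007,"fingers":1},{"tx":0.181,"ty":0.132,"tz":0.07,"wx":0,"wy":0,"wz":0.007,"fingers":1},{"tx":0.181,"ty":0.132,"tz":0.07,"wx":0,"wy":0,"wz":0.007,"fingers":1}]'
python3 - <<'E'
from h import *; from rig import robot,imaging
delta(robot.state(),[.615,.11,.13],.052)
c=imaging.read_camera("top");cv2.imwrite("pics/top1.png",c["frame"][:,:,::-1])
E
```

```text
t: 1.6
eef_pos: [0.6048, -0.0323, 0.1299]
eef_rot: [-2.167, -2.273, 0.002]
force: [-0.0, -1.0, -0.5]
width: 0.003
t 1.6 pos [ 0.6048 -0.0323  0.1299] F [-0.  -1.  -0.5] w 0.003
shift [ 1.416e-01  1.700e-02 -1.000e-04] turn [-0.0018 -0.0002 -0.0041]
```

View pics/top1.png

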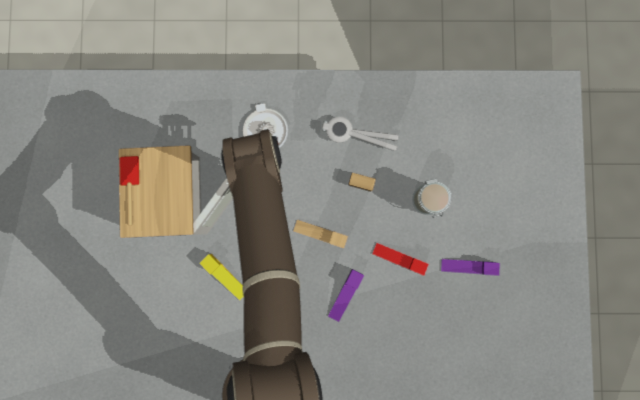

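The arm stands in front of the door at about (250,165) and nothing has been touched. I'll push the door gradually.

```bash
python3 -m handwheel '[{"tx":0.02,"ty":0.003,"tz":0,"wx":0,"wy":0,"wz":0,"fingers":1},{"tx":0.04,"ty":0.006,"tz":0,"wx":0,"wy":0,"wz":0,"fingers":1},{"tx":0.06,"ty":0.009,"tz":0,"wx":0,"wy":0,"wz":0,"fingers":1},{"tx":0.078,"ty":0.012,"tz":0,"wx":0,"wy":0,"wz":0,"fingers":1},{"tx":0.096,"ty":0.014,"tz":0,"wx":0,"wy":0,"wz":0,"fingers":1},{"tx":0.112,"ty":0.016,"tz":0,"wx":0,"wy":0,"wz":0,"fingers":1},{"tx":0.127,"ty":0.017,"tz":0,"wx":0,"wy":0,"wz":0,"fingers":1},{"tx":0.142,"ty":0.017,"tz":0,"wx":0,"wy":0,"wz":0,"fingers":1}]'
python3 - <<'E'
from h import *; from rig import robot,imaging
delta(robot.state(),[.615,.148,.13],.052)
E
```

```text
t: 2.45
eef_pos: [0.6159, 0.1095, 0.1311]
eef_rot: [2.171, 2.27, -0.0]
force: [-0.2, 0.3, 0.2]
width: 0.007
t 2.45 pos [0.6159 0.1095 0.1311] F [-0.2  0.3  0.2] w 0.007
shift [0.0385 0.0008 0.0011] turn [ 0.0004  0.0005 -0.0074]
```

```bash
python3 -m handwheel '[{"tx":0.008,"ty":0,"tz":0,"wx":0,"wy":0,"wz":0,"fingers":1},{"tx":0.015,"ty":0,"tz":0,"wx":0,"wy":0,"wz":0,"fingers":1},{"tx":0.021,"ty":0,"tz":0,"wx":0,"wy":0,"wz":0,"fingers":1},{"tx":0.026,"ty":0,"tz":0,"wx":0,"wy":0,"wz":0,"fingers":1},{"tx":0.030,"ty":0,"tz":0,"wx":0,"wy":0,"wz":0,"fingers":1},{"tx":0.030,"ty":0,"tz":0,"wx":0,"wy":0,"wz":0,"fingers":1}]'
python3 -m handwheel '[{"tx":0.002,"ty":0,"tz":0,"wx":0,"wy":0,"wz":0,"fingers":1},{"tx":0.004,"ty":0,"tz":0,"wx":0,"wy":0,"wz":0,"fingers":1},{"tx":0.006,"ty":0,"tz":0,"wx":0,"wy":0,"wz":0,"fingers":1},{"tx":0.006,"ty":0,"tz":0,"wx":0,"wy":0,"wz":0,"fingers":1}]'
python3 - <<'E'
from h import *; from rig import robot,imaging
delta(robot.state(),[.615,.148,.13],.052)
c=imaging.read_camera("top");cv2.imwrite("pics/top2.png",cv2.resize(c["frame"][100:260,60:300,::-1],None,fx=3,fy=3))
E
```

```text
t: 3.05
eef_pos: [0.6142, 0.1402, 0.1308]
eef_rot: [-2.169, -2.272, -0.0]
force: [0.1, -0.3, -0.4]
width: -0.0
t: 3.45
eef_pos: [0.614, 0.146, 0.1309]
eef_rot: [-2.169, -2.272, -0.0]
force: [-0.2, 0.3, 0.4]
width: 0.003
t 3.45 pos [0.614  0.146  0.1309] F [-0.2  0.3  0.4] w 0.003
shift [0.002  0.0011 0.0009] turn [ 0.     -0.0002 -0.0057]
```

View pics/top2.png

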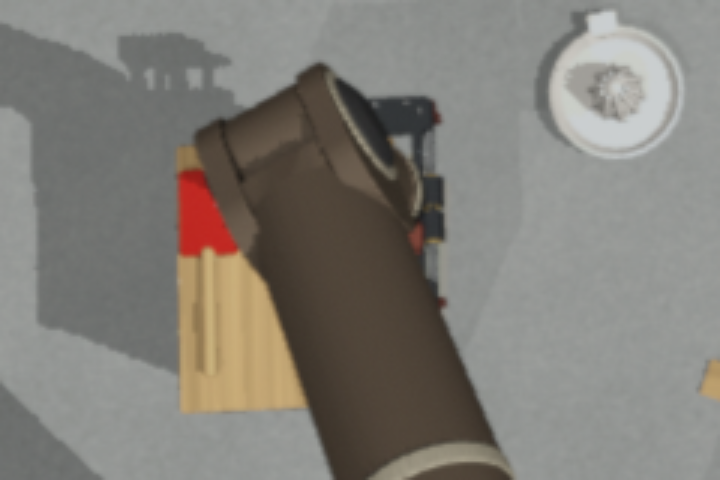

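The picture shows the gripper, with its frame at x≈430, close against the cupboard. The door is hidden behind it and there is no force yet, so I'll continue in small steps until it rises.

```bash
python3 -m handwheel '[{"tx":0.002,"ty":0,"tz":0,"wx":0,"wy":0,"wz":0,"fingers":1},{"tx":0.004,"ty":0,"tz":0,"wx":0,"wy":0,"wz":0,"fingers":1},{"tx":0.004,"ty":0,"tz":0,"wx":0,"wy":0,"wz":0,"fingers":1}]'
python3 -m handwheel '[{"tx":0.002,"ty":0,"tz":0,"wx":0,"wy":0,"wz":0,"fingers":1},{"tx":0.003,"ty":0,"tz":0,"wx":0,"wy":0,"wz":0,"fingers":1},{"tx":0.003,"ty":0,"tz":0,"wx":0,"wy":0,"wz":0,"fingers":1}]'
```

```text
t: 3.8
eef_pos: [0.6138, 0.1501, 0.1309]
eef_rot: [-2.169, -2.272, -0.0]
force: [-0.6, -0.4, 0.5]
width: 0.005
t: 4.1
eef_pos: [0.6137, 0.1529, 0.1309]
eef_rot: [-2.169, -2.272, -0.0]
force: [-0.1, -0.2, 0.9]
width: 0.008
```

```bash
python3 -m handwheel '[{"tx":0.001,"ty":0,"tz":0,"wx":0,"wy":0,"wz":0,"fingers":1},{"tx":0.002,"ty":0,"tz":0,"wx":0,"wy":0,"wz":0,"fingers":1},{"tx":0.002,"ty":0,"tz":0,"wx":0,"wy":0,"wz":0,"fingers":1}]'
python3 -m handwheel '[{"tx":0.001,"ty":0,"tz":0,"wx":0,"wy":0,"wz":0,"fingers":1},{"tx":0.002,"ty":0,"tz":0,"wx":0,"wy":0,"wz":0,"fingers":1},{"tx":0.002,"ty":0,"tz":0,"wx":0,"wy":0,"wz":0,"fingers":1}]'
python3 - <<'E'
from h import *; from rig import robot,imaging
c=imaging.read_camera("scene");cv2.imwrite("pics/sc2.png",cv2.resize(c["frame"][60:230,330:520,::-1],None,fx=3.5,fy=3.5))
E
```

```text
t: 4.4
eef_pos: [0.6136, 0.1547, 0.1308]
eef_rot: [2.17, 2.272, 0.0]
force: [0.1, -0.3, 0.3]
width: 0.006
t: 4.7
eef_pos: [0.6136, 0.1546, 0.1308]
eef_rot: [2.17, 2.269, -0.003]
force: [-0.6, -6.2, 2.6]
width: 0.006
```

View pics/sc2.png

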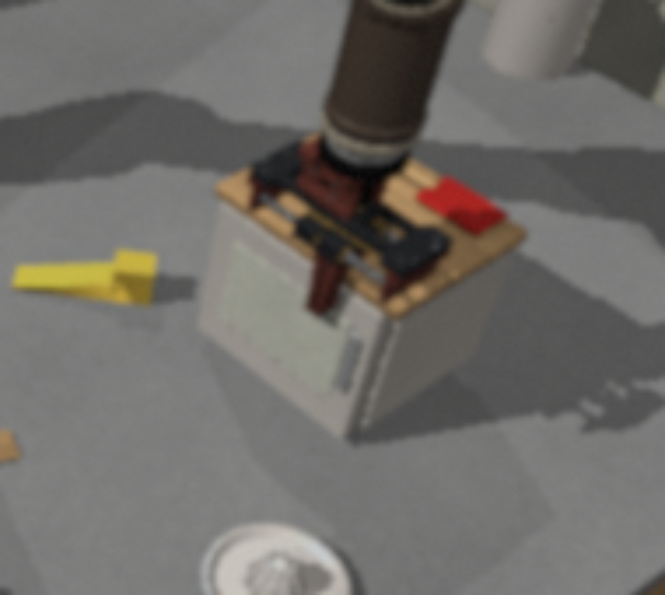

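Picture: the door sits flush in the cupboard, with the free edge at (350,430). The contact force is 6 N. I'll back off, measure the shut door and go to the wedge.

```bash
python3 -m handwheel '[{"tx":-0.03,"ty":0,"tz":0,"wx":0,"wy":0,"wz":0,"fingers":1},{"tx":-0.08,"ty":0,"tz":0,"wx":0,"wy":0,"wz":0,"fingers":1},{"tx":-0.13,"ty":0,"tz":0,"wx":0,"wy":0,"wz":0,"fingers":0},{"tx":-0.18,"ty":0,"tz":-0.03,"wx":0,"wy":0,"wz":0,"fingers":0},{"tx":-0.22,"ty":0,"tz":-0.03,"wx":0,"wy":0,"wz":0,"fingers":0},{"tx":-0.25,"ty":0,"tz":-0.03,"wx":0,"wy":0,"wz":0,"fingers":0}]'
python3 - <<'E'
from h import *; from rig import robot,imaging
delta(robot.state(),[.442,-.2175,.11],-.318)
c=imaging.read_camera("top");cv2.imwrite("pics/top3.png",cv2.resize(c["frame"][120:260,80:280,::-1],None,fx=4,fy=4,interpolation=cv2.INTER_CUBIC));np.savez("top3.npz",**c)
c=imaging.read_camera("scene");np.savez("scene3.npz",**c);cv2.imwrite("pics/sc3.png",cv2.resize(c["frame"][80:220,320:520,::-1],None,fx=4,fy=4,interpolation=cv2.INTER_CUBIC))
E
```

```text
t: 5.35
eef_pos: [0.6256, -0.0974, 0.1622]
eef_rot: [2.172, 2.266, 0.001]
force: [-0.3, -0.2, 0.3]
width: 0.328
t 5.35 pos [ 0.6256 -0.0974  0.1622] F [-0.3 -0.2  0.3] w 0.328
shift [-0.1121 -0.1887  0.0519] turn [0.0025 0.0012 0.3606]
```

View pics/top3.png

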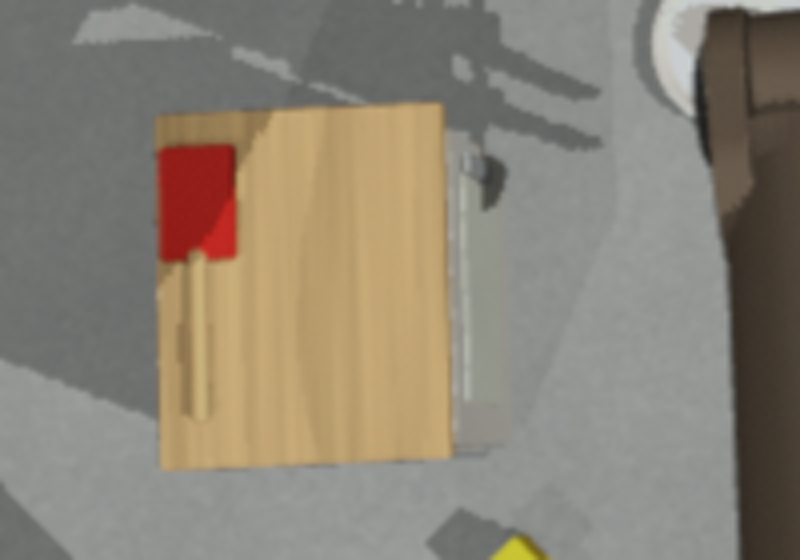

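View pics/sc3.png

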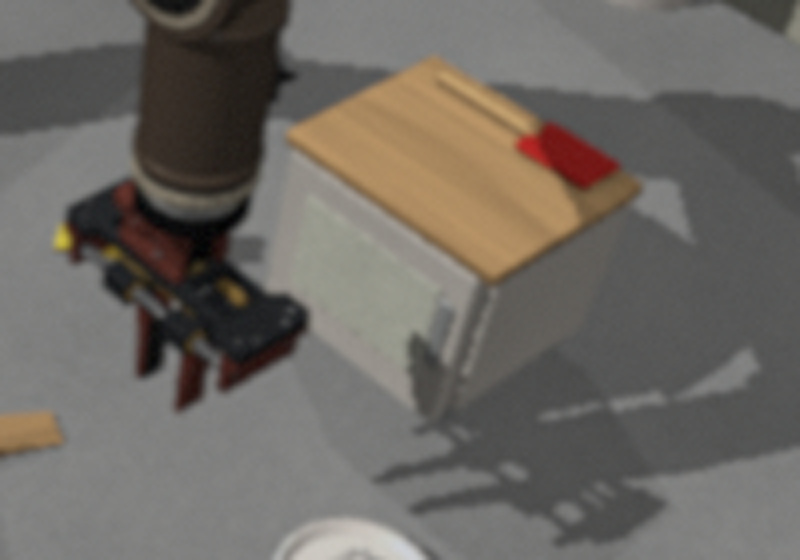

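The door is shut flush, with its free edge at (440,415) in the scene zoom. I'll fit the outer face from depth while moving over the wedge.

```bash
python3 -m handwheel '[{"tx":-0.112,"ty":-0.189,"tz":0.022,"wx":0,"wy":0,"wz":0.36,"fingers":0},{"tx":-0.112,"ty":-0.189,"tz":0.022,"wx":0,"wy":0,"wz":0.36,"fingers":0},{"tx":-0.112,"ty":-0.189,"tz":0.022,"wx":0,"wy":0,"wz":0.36,"fingers":0},{"tx":-0.112,"ty":-0.189,"tz":0.022,"wx":0,"wy":0,"wz":0.36,"fingers":0},{"tx":-0.112,"ty":-0.189,"tz":0.022,"wx":0,"wy":0,"wz":0.36,"fingers":0},{"tx":-0.112,"ty":-0.189,"tz":0.022,"wx":0,"wy":0,"wz":0.36,"fingers":0},{"tx":-0.112,"ty":-0.189,"tz":0.022,"wx":0,"wy":0,"wz":0.36,"fingers":0}]'
python3 - <<'E'
from h import *; from rig import robot,imaging
delta(robot.state(),[.442,-.2175,.01],-.318)
for k in("top","scene"):
    c=dict(np.load(k+"3.npz"));W=cloud(c)
    m=(W[...,2]>.03)&(W[...,2]<.165)&(W[...,1]>.12)&(W[...,1]<.2)&(W[...,0]>.475)&(W[...,0]<.65)
    p=W[m];x=np.c_[p[:,0]-.5956,np.ones(len(p)),p[:,2]-.09];
    k_=np.ones(len(p),bool)
    for _ in range(5):
        b=np.linalg.lstsq(x[k_],p[k_,1],rcond=None)[0];r=p[:,1]-x@b;k_=abs(r)<2*r[k_].std()
    print(k,len(p),k_.sum(),"face y at x=.5956:",b.round(4),r[k_].std())
    m=(W[...,2]>.02)&(W[...,2]<.17)&(W[...,1]>.15)&(W[...,1]<.36)&(W[...,0]>.65)&(W[...,0]<.71)
    print("+x side pts x",np.percentile(W[m][:,0],[2,50,98]) if m.any() else 0)
    m=(W[...,2]>.006)&(W[...,2]<.06)&(W[...,0]>.6)&(W[...,0]<.85)&(W[...,1]>-.1)&(W[...,1]<.09)
    m2=m&(c["frame"].min(2)>120);print("reamer",np.nanpercentile(W[m2][:,:2],[2,98],axis=0))
E
```

```text
t: 6.15
eef_pos: [0.4423, -0.2128, 0.1392]
eef_rot: [2.541, 1.847, 0.002]
force: [0.3, 0.6, 0.3]
width: 0.997
t 6.15 pos [ 0.4423 -0.2128  0.1392] F [0.3 0.6 0.3] w 0.997
shift [-0.0046  0.001   0.1292] turn [ 0.0012 -0.0006  0.0044]
top 726 641 face y at x=.5956: [0.0413 0.1651 0.0011] 0.0008320064168052956
+x side pts x [0.65077006 0.65902753 0.66845141]
reamer [[ 0.70883786 -0.05532933]
 [ 0.83702018  0.07188539]]
scene 1266 1096 face y at x=.5956: [ 0.0423  0.1648 -0.0031] 0.0013402592556092548
+x side pts x [0.65284274 0.67542952 0.68104265]
reamer [[ 0.70271146 -0.06367685]
 [ 0.83380155  0.05541847]]
```

```bash
python3 -m handwheel '[{"tx":-0.0046,"ty":0.001,"tz":0.04,"wx":0,"wy":0,"wz":0.004,"fingers":0},{"tx":-0.0046,"ty":0.001,"tz":0.08,"wx":0,"wy":0,"wz":0.004,"fingers":0},{"tx":-0.0046,"ty":0.001,"tz":0.105,"wx":0,"wy":0,"wz":0.004,"fingers":0},{"tx":-0.0046,"ty":0.001,"tz":0.12,"wx":0,"wy":0,"wz":0.004,"fingers":0},{"tx":-0.0046,"ty":0.001,"tz":0.128,"wx":0,"wy":0,"wz":0.004,"fingers":0},{"tx":-0.0046,"ty":0.001,"tz":0.128,"wx":0,"wy":0,"wz":0.004,"fingers":0}]'
python3 -m handwheel '[{"tx":0,"ty":0,"tz":0,"wx":0,"wy":0,"wz":0,"fingers":1},{"tx":0,"ty":0,"tz":0,"wx":0,"wy":0,"wz":0,"fingers":1},{"tx":0,"ty":0,"tz":0,"wx":0,"wy":0,"wz":0,"fingers":1},{"tx":0,"ty":0,"tz":0,"wx":0,"wy":0,"wz":0,"fingers":1},{"tx":0,"ty":0,"tz":0,"wx":0,"wy":0,"wz":0,"fingers":1},{"tx":0,"ty":0,"tz":0,"wx":0,"wy":0,"wz":0,"fingers":1},{"tx":0,"ty":0,"tz":0,"wx":0,"wy":0,"wz":0,"fingers":1},{"tx":0,"ty":0,"tz":0,"wx":0,"wy":0,"wz":0,"fingers":1}]' 35
```

```text
t: 6.75
eef_pos: [0.4417, -0.2168, 0.01]
eef_rot: [-2.542, -1.844, -0.0]
force: [-0.3, -0.1, 0.1]
width: 0.999
t: 7.55
eef_pos: [0.4409, -0.2184, 0.0109]
eef_rot: [-2.545, -1.841, 0.0]
force: [-0.6, 0.5, 1.1]
width: 0.405
```

```bash
python3 -m handwheel '[{"tx":0,"ty":0,"tz":-0.02,"wx":0,"wy":0,"wz":0,"fingers":1},{"tx":0,"ty":0,"tz":-0.04,"wx":0,"wy":0,"wz":0,"fingers":1},{"tx":0,"ty":0,"tz":-0.04,"wx":0,"wy":0,"wz":0,"fingers":1}]'
python3 - <<'E'
from h import *; from rig import robot,imaging
delta(robot.state(),[.602,.005,.05],.042)
E
```

```text
t: 7.85
eef_pos: [0.4423, -0.219, 0.0527]
eef_rot: [2.543, 1.84, 0.003]
force: [-0.1, 0.2, -1.1]
width: 0.405
t 7.85 pos [ 0.4423 -0.219   0.0527] F [-0.1  0.2 -1.1] w 0.405
shift [0.2627 0.0816 0.0028] turn [ 0.0035  0.0011 -0.3601]
```

```bash
python3 -m handwheel '[{"tx":0.038,"ty":0.012,"tz":0,"wx":0,"wy":0,"wz":-0.05,"fingers":1},{"tx":0.076,"ty":0.024,"tz":0,"wx":0,"wy":0,"wz":-0.1,"fingers":1},{"tx":0.114,"ty":0.036,"tz":0,"wx":0,"wy":0,"wz":-0.15,"fingers":1},{"tx":0.152,"ty":0.048,"tz":0,"wx":0,"wy":0,"wz":-0.21,"fingers":1},{"tx":0.19,"ty":0.06,"tz":0,"wx":0,"wy":0,"wz":-0.27,"fingers":1},{"tx":0.225,"ty":0.07,"tz":0,"wx":0,"wy":0,"wz":-0.32,"fingers":1},{"tx":0.25,"ty":0.078,"tz":0,"wx":0,"wy":0,"wz":-0.36,"fingers":1},{"tx":0.263,"ty":0.082,"tz":0,"wx":0,"wy":0,"wz":-0.36,"fingers":1}]'
python3 -m handwheel '[{"tx":0,"ty":0,"tz":0,"wx":0,"wy":0,"wz":0,"fingers":1}]'
python3 - <<'E'
from h import *; from rig import robot,imaging
delta(robot.state(),[.602,.005,.0106],.042)
c=imaging.read_camera("scene");cv2.imwrite("pics/sc4.png",cv2.resize(c["frame"][80:230,300:500,::-1],None,fx=4,fy=4,interpolation=cv2.INTER_CUBIC));np.savez("scene4.npz",**c)
c2=imaging.read_camera("top");cv2.imwrite("pics/top4.png",cv2.resize(c2["frame"][110:260,120:320,::-1],None,fx=4,fy=4,interpolation=cv2.INTER_CUBIC))
for c in (c,c2):
    W=cloud(c);hsv=cv2.cvtColor(c["frame"],cv2.COLOR_RGB2HSV)
    m=(hsv[...,0]>8)&(hsv[...,0]<22)&(hsv[...,1]>80)&(W[...,2]>.03)&(W[...,2]<.11)&(W[...,0]>.55)&(W[...,0]<.65)&(W[...,1]<.16)&(W[...,1]>-.05)
    print(m.sum(),rect(W[m]) if m.sum()>5 else 0)
E
```

```text
t: 8.65
eef_pos: [0.6015, 0.0086, 0.0496]
eef_rot: [-2.17, -2.27, -0.001]
force: [-0.4, -0.2, -0.6]
width: 0.409
t: 8.75
eef_pos: [0.6011, 0.0076, 0.0499]
eef_rot: [-2.172, -2.268, -0.0]
force: [-0.7, 0.1, -1.4]
width: 0.408
t 8.75 pos [0.6011 0.0076 0.0499] F [-0.7  0.1 -1.4] w 0.408
shift [-0.0027  0.0008  0.0393] turn [-0.0007 -0.001   0.0013]
244 ([[576.0, -12.0], [623.0, -24.0], [643.0, 53.0], [596.0, 65.0]], (79.6, 48.8))
22 ([[577.0, 135.0], [591.0, -17.0], [614.0, -15.0], [600.0, 137.0]], (23.2, 152.2))
```

View pics/sc4.png

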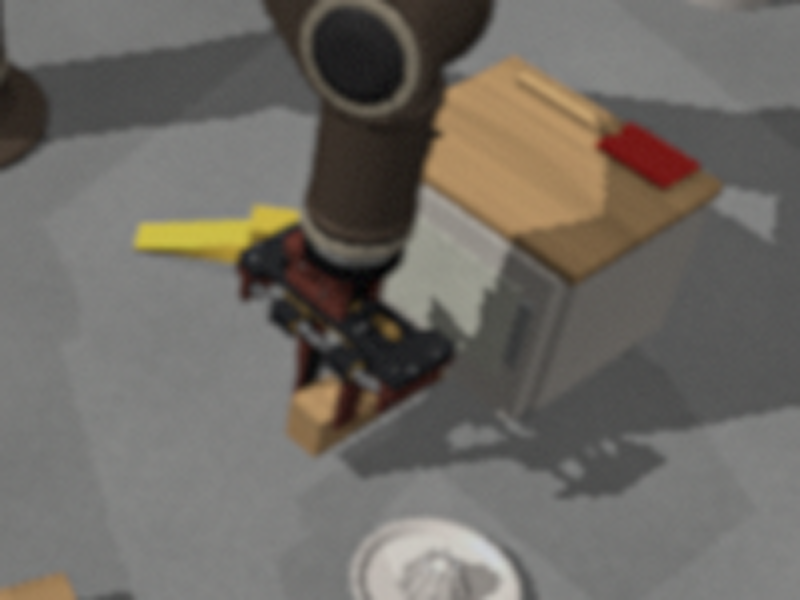

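View pics/top4.png

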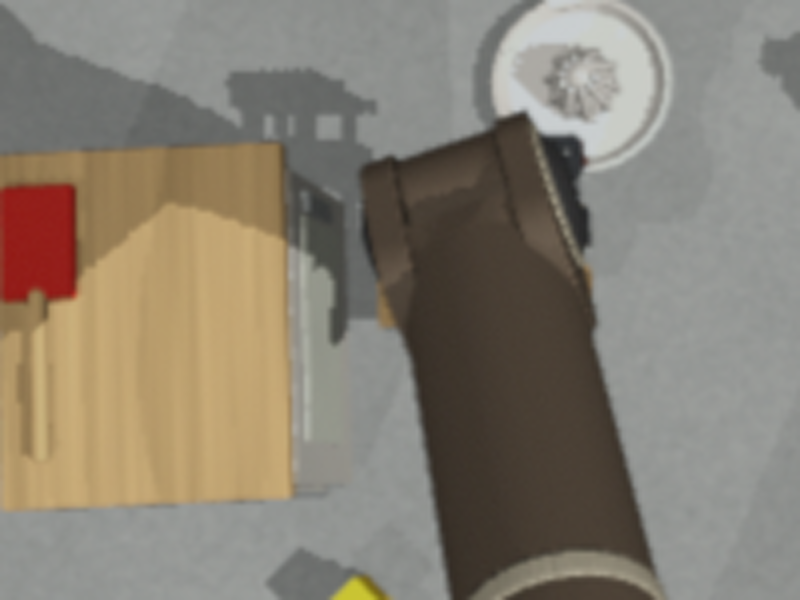

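The wedge is held level. Its toe shows at (385,300) in the top zoom, aimed at the door. I'll lower it to the table.

```bash
python3 -m handwheel '[{"tx":-0.002,"ty":0,"tz":0.015,"wx":0,"wy":0,"wz":0,"fingers":1},{"tx":-0.002,"ty":0,"tz":0.028,"wx":0,"wy":0,"wz":0,"fingers":1},{"tx":-0.002,"ty":0,"tz":0.034,"wx":0,"wy":0,"wz":0,"fingers":1},{"tx":-0.002,"ty":0,"tz":0.038,"wx":0,"wy":0,"wz":0,"fingers":1},{"tx":-0.002,"ty":0,"tz":0.038,"wx":0,"wy":0,"wz":0,"fingers":1}]'
python3 -m handwheel '[{"tx":0,"ty":0,"tz":0.001,"wx":0,"wy":0,"wz":0,"fingers":1},{"tx":0,"ty":0,"tz":0.001,"wx":0,"wy":0,"wz":0,"fingers":1}]'
python3 - <<'E'
from h import *; from rig import robot,imaging
delta(robot.state(),[.5995,.068,.0106],.042)
c=imaging.read_camera("scene");cv2.imwrite("pics/sc5.png",cv2.resize(c["frame"][120:230,340:480,::-1],None,fx=5,fy=5,interpolation=cv2.INTER_CUBIC))
E
```

```text
t: 9.35
eef_pos: [0.6005, 0.0036, 0.012]
eef_rot: [-2.174, -2.267, 0.001]
force: [-0.1, 0.2, -0.9]
width: 0.407
t: 9.55
eef_pos: [0.6014, 0.0039, 0.0121]
eef_rot: [2.174, 2.267, 0.001]
force: [0.1, 0.8, -0.9]
width: 0.408
t 9.55 pos [0.6014 0.0039 0.0121] F [ 0.1  0.8 -0.9] w 0.408
shift [0.0642 0.0008 0.0015] turn [0.0007 0.     0.0001]
```

View pics/sc5.png

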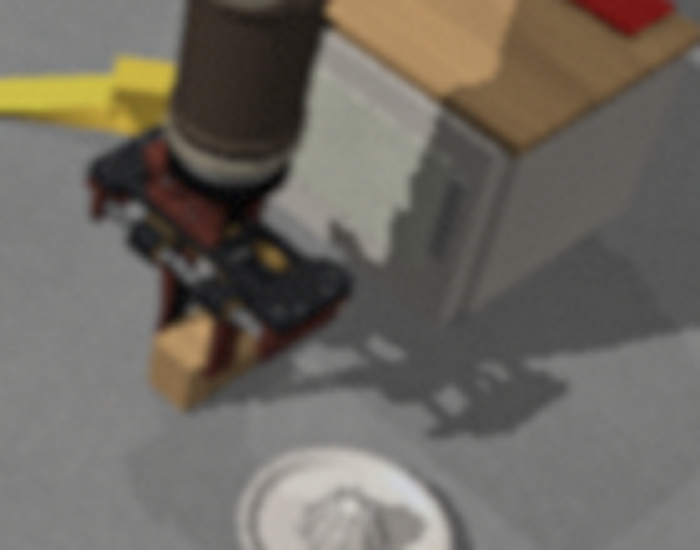

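```bash
python3 -m handwheel '[{"tx":0,"ty":0,"tz":0.001,"wx":0,"wy":0,"wz":0,"fingers":1},{"tx":0.01,"ty":0,"tz":0.001,"wx":0,"wy":0,"wz":0,"fingers":1},{"tx":0.02,"ty":0,"tz":0.001,"wx":0,"wy":0,"wz":0,"fingers":1},{"tx":0.03,"ty":0,"tz":0.001,"wx":0,"wy":0,"wz":0,"fingers":1},{"tx":0.04,"ty":0,"tz":0.001,"wx":0,"wy":0,"wz":0,"fingers":1},{"tx":0.05,"ty":0,"tz":0.001,"wx":0,"wy":0,"wz":0,"fingers":1},{"tx":0.06,"ty":0,"tz":0.001,"wx":0,"wy":0,"wz":0,"fingers":1},{"tx":0.06,"ty":0,"tz":0.001,"wx":0,"wy":0,"wz":0,"fingers":1}]'
python3 -m handwheel '[{"tx":0.006,"ty":0,"tz":0,"wx":0,"wy":0,"wz":0,"fingers":1},{"tx":0.012,"ty":0,"tz":0,"wx":0,"wy":0,"wz":0,"fingers":1},{"tx":0.017,"ty":0,"tz":0,"wx":0,"wy":0,"wz":0,"fingers":1},{"tx":0.017,"ty":0,"tz":0,"wx":0,"wy":0,"wz":0,"fingers":1}]'
```

```text
t: 10.4
eef_pos: [0.5984, 0.0665, 0.011]
eef_rot: [-2.171, -2.27, -0.002]
force: [0.3, 0.9, 0.2]
width: 0.404
t: 10.8
eef_pos: [0.5979, 0.0819, 0.011]
eef_rot: [-2.173, -2.268, -0.001]
force: [-0.1, 2.2, 1.5]
width: 0.411
```

```bash
python3 -m handwheel '[{"tx":0.004,"ty":0,"tz":0,"wx":0,"wy":0,"wz":0,"fingers":1},{"tx":0.007,"ty":0,"tz":0,"wx":0,"wy":0,"wz":0,"fingers":1},{"tx":0.007,"ty":0,"tz":0,"wx":0,"wy":0,"wz":0,"fingers":1}]'
python3 -m handwheel '[{"tx":0.002,"ty":0,"tz":0,"wx":0,"wy":0,"wz":0,"fingers":1},{"tx":0.004,"ty":0,"tz":0,"wx":0,"wy":0,"wz":0,"fingers":1},{"tx":0.004,"ty":0,"tz":0,"wx":0,"wy":0,"wz":0,"fingers":1}]'
python3 -m handwheel '[{"tx":0.002,"ty":0,"tz":0,"wx":0,"wy":0,"wz":0,"fingers":1},{"tx":0.004,"ty":0,"tz":0,"wx":0,"wy":0,"wz":0,"fingers":1},{"tx":0.004,"ty":0,"tz":0,"wx":0,"wy":0,"wz":0,"fingers":1}]'
python3 - <<'E'
from h import *; from rig import robot,imaging
delta(robot.state(),[.598,.1,.011],.042)
c=imaging.read_camera("scene");cv2.imwrite("pics/sc6.png",cv2.resize(c["frame"][100:230,340:500,::-1],None,fx=4.5,fy=4.5,interpolation=cv2.INTER_CUBIC))
E
```

```text
t: 11.1
eef_pos: [0.5977, 0.088, 0.011]
eef_rot: [2.174, 2.268, 0.0]
force: [-0.3, -0.4, 3.0]
width: 0.404
t: 11.4
eef_pos: [0.5977, 0.0897, 0.0109]
eef_rot: [2.175, 2.265, -0.003]
force: [-0.9, -6.5, 5.5]
width: 0.406
t: 11.7
eef_pos: [0.5976, 0.0924, 0.0109]
eef_rot: [2.175, 2.263, -0.004]
force: [0.5, -8.6, 4.6]
width: 0.408
t 11.7 pos [0.5976 0.0924 0.0109] F [ 0.5 -8.6  4.6] w 0.408
shift [ 0.0076  0.0007 -0.0001] turn [-0.0003  0.0037 -0.0022]
```

View pics/sc6.png

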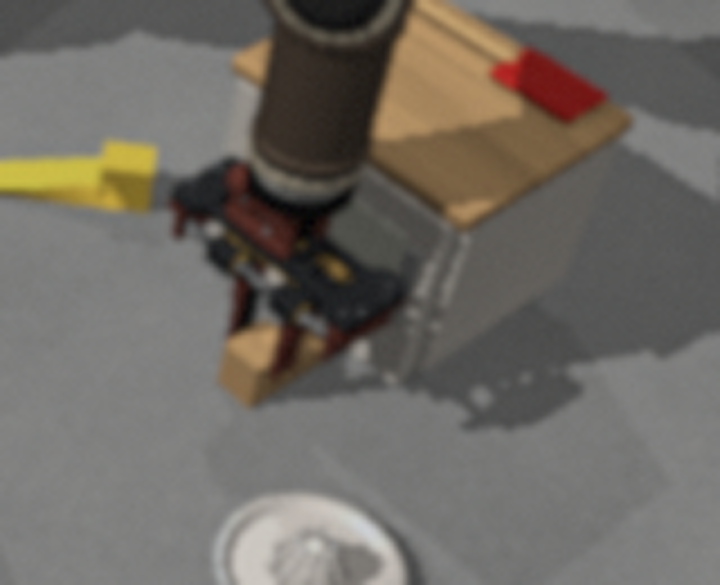

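The wedge is under the door, with the heel at (260,370), and the force is rising. I'll press on.

```bash
python3 -m handwheel '[{"tx":0.002,"ty":0,"tz":0,"wx":0,"wy":0,"wz":0,"fingers":1},{"tx":0.004,"ty":0,"tz":0,"wx":0,"wy":0,"wz":0,"fingers":1},{"tx":0.004,"ty":0,"tz":0,"wx":0,"wy":0,"wz":0,"fingers":1}]' 45
python3 -m handwheel '[{"tx":0.002,"ty":0,"tz":0,"wx":0,"wy":0,"wz":0,"fingers":1},{"tx":0.003,"ty":0,"tz":0,"wx":0,"wy":0,"wz":0,"fingers":1},{"tx":0.003,"ty":0,"tz":0,"wx":0,"wy":0,"wz":0,"fingers":1},{"tx":0.003,"ty":0,"tz":0,"wx":0,"wy":0,"wz":0,"fingers":1}]'
```

```text
t: 12.05
eef_pos: [0.5975, 0.0956, 0.011]
eef_rot: [2.175, 2.262, -0.005]
force: [-1.1, -10.9, 5.7]
width: 0.404
t: 12.45
eef_pos: [0.5975, 0.0978, 0.011]
eef_rot: [2.176, 2.261, -0.006]
force: [-0.5, -12.4, 6.7]
width: 0.403
```

```bash
python3 -m handwheel '[{"tx":0.002,"ty":0,"tz":0,"wx":0,"wy":0,"wz":0,"fingers":1},{"tx":0.003,"ty":0,"tz":0,"wx":0,"wy":0,"wz":0,"fingers":1},{"tx":0.003,"ty":0,"tz":0,"wx":0,"wy":0,"wz":0,"fingers":1},{"tx":0.003,"ty":0,"tz":0,"wx":0,"wy":0,"wz":0,"fingers":1}]'
python3 - <<'E'
from h import *; from rig import robot
s=robot.state();delta(s,[.598,.1,.011],.042)
E
```

```text
t: 12.85
eef_pos: [0.5974, 0.1001, 0.0109]
eef_rot: [2.176, 2.261, -0.007]
force: [0.3, -14.2, 6.5]
width: 0.41
t 12.85 pos [0.5974 0.1001 0.0109] F [  0.3 -14.2   6.5] w 0.41
shift [-0.0002  0.0006 -0.0001] turn [-0.0003  0.0059 -0.0037]
```

```bash
python3 -m handwheel '[{"tx":-0.002,"ty":0,"tz":0,"wx":0,"wy":0,"wz":0,"fingers":1},{"tx":-0.004,"ty":0,"tz":0,"wx":0,"wy":0,"wz":0,"fingers":1},{"tx":-0.004,"ty":0,"tz":0,"wx":0,"wy":0,"wz":0,"fingers":1}]'
```

```text
t: 13.15
eef_pos: [0.5975, 0.1002, 0.011]
eef_rot: [2.175, 2.265, -0.001]
force: [0.6, -5.5, 4.5]
width: 0.405
```

```bash
python3 -m handwheel '[{"tx":-0.0015,"ty":0,"tz":0,"wx":0,"wy":0,"wz":0,"fingers":1},{"tx":-0.0015,"ty":0,"tz":0,"wx":0,"wy":0,"wz":0,"fingers":1}]'
python3 -m handwheel '[{"tx":0,"ty":0,"tz":0,"wx":0,"wy":0,"wz":0,"fingers":0.4},{"tx":0,"ty":0,"tz":0,"wx":0,"wy":0,"wz":0,"fingers":0.2},{"tx":0,"ty":0,"tz":0,"wx":0,"wy":0,"wz":0,"fingers":0.1},{"tx":0,"ty":0,"tz":0,"wx":0,"wy":0,"wz":0,"fingers":0},{"tx":0,"ty":0,"tz":0,"wx":0,"wy":0,"wz":0,"fingers":0},{"tx":0,"ty":0,"tz":0,"wx":0,"wy":0,"wz":0,"fingers":0}]'
```

```text
t: 13.35
eef_pos: [0.5975, 0.1002, 0.0109]
eef_rot: [2.174, 2.267, 0.001]
force: [1.0, -2.9, 3.3]
width: 0.407
t: 13.95
eef_pos: [0.5969, 0.1004, 0.0108]
eef_rot: [-2.174, -2.268, 0.0]
force: [-0.2, -0.4, -0.7]
width: 0.917
```

Released. I'll rise straight up, retreat and look.

```bash
python3 -m handwheel '[{"tx":0,"ty":0,"tz":-0.02,"wx":0,"wy":0,"wz":0,"fingers":0},{"tx":0,"ty":0,"tz":-0.06,"wx":0,"wy":0,"wz":0,"fingers":0},{"tx":-0.02,"ty":0,"tz":-0.1,"wx":0,"wy":0,"wz":0,"fingers":0},{"tx":-0.06,"ty":-0.02,"tz":-0.13,"wx":0,"wy":0,"wz":0,"fingers":0},{"tx":-0.1,"ty":-0.04,"tz":-0.15,"wx":0,"wy":0,"wz":0,"fingers":0},{"tx":-0.15,"ty":-0.06,"tz":-0.15,"wx":0,"wy":0,"wz":0,"fingers":0},{"tx":-0.2,"ty":-0.08,"tz":-0.15,"wx":0,"wy":0,"wz":0,"fingers":0},{"tx":-0.25,"ty":-0.1,"tz":-0.15,"wx":0,"wy":0,"wz":0,"fingers":0}]'
python3 - <<'E'
from h import *; from rig import robot,imaging
a=imaging.read_camera("scene");cv2.imwrite("pics/sc7.png",cv2.resize(a["frame"][100:230,340:500,::-1],None,fx=4.5,fy=4.5,interpolation=cv2.INTER_CUBIC))
b=imaging.read_camera("top");cv2.imwrite("pics/top7.png",cv2.resize(b["frame"][60:260,80:460,::-1],None,fx=2.1,fy=2.1,interpolation=cv2.INTER_CUBIC))
for c in(a,b):
    W=cloud(c);hsv=cv2.cvtColor(c["frame"],cv2.COLOR_RGB2HSV)
    m=(hsv[...,0]>8)&(hsv[...,0]<22)&(hsv[...,1]>80)&(W[...,2]>.004)&(W[...,2]<.06)&(W[...,0]>.55)&(W[...,0]<.65)&(W[...,1]<.2)&(W[...,1]>0)
    p=W[m];print("wedge",len(p),rect(p));q=p[p[:,2]>.038];print(" heel",rect(q),np.median(q[:,2]))
    m=(W[...,2]>.05)&(W[...,2]<.165)&(W[...,1]>.12)&(W[...,1]<.2)&(W[...,0]>.475)&(W[...,0]<.65)
    p=W[m];p=p[abs(p[:,1]-np.median(p[:,1]))<.015];print("door fit",np.polyfit(p[:,0]-.5956,p[:,1],1).round(4))
    m=(W[...,2]>.17)&(W[...,2]<.189)&(W[...,1]>.12)&(W[...,1]<.18)&(W[...,0]>.475)&(W[...,0]<.65);print("door top z",np.percentile(W[m][:,2],[50,90]) if m.any() else 0)
print(robot.state()["t"])
E
```

```text
t: 14.75
eef_pos: [0.5115, -0.1423, 0.1614]
eef_rot: [2.173, 2.267, 0.001]
force: [1.1, -0.2, -0.1]
width: 1.003
wedge 284 ([[580.0, 170.0], [580.0, 76.0], [619.0, 76.0], [618.0, 170.0]], (38.3, 93.7))
 heel ([[580.0, 124.0], [580.0, 76.0], [619.0, 76.0], [619.0, 124.0]], (38.2, 47.6)) 0.04289643689400724
door fit [0.045 0.165]
door top z [0.17908028 0.18709387]
wedge 382 ([[574.0, 165.0], [580.0, 77.0], [621.0, 80.0], [615.0, 168.0]], (41.0, 88.8))
 heel ([[577.0, 124.0], [577.0, 80.0], [613.0, 80.0], [612.0, 125.0]], (35.2, 44.5)) 0.04382160041284222
door fit [0.0448 0.1653]
door top z [0.17966862 0.18770117]
14.85
```

View pics/sc7.png

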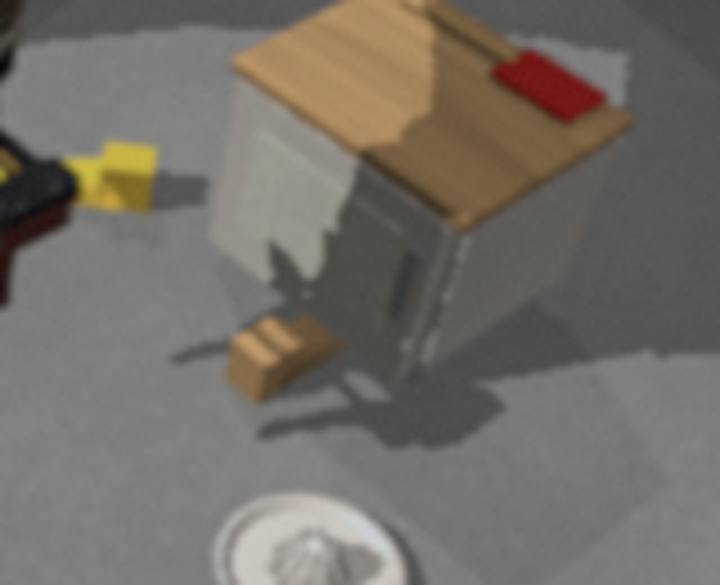

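View pics/top7.png

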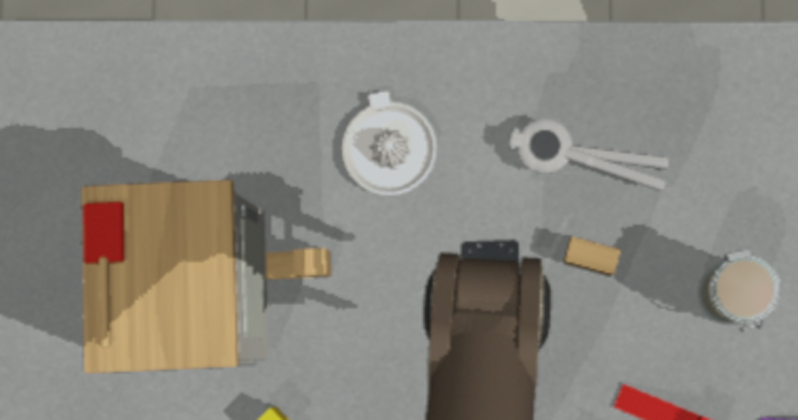

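Both pictures show the wedge square under the shut door, heel at (297,262) in the top zoom, with the gripper clear and every bystander in place. The toe is about 68 mm past the face.

```bash
python3 -m handwheel '[{"tx":0,"ty":0,"tz":0,"wx":0,"wy":0,"wz":0,"fingers":0},{"tx":0,"ty":0,"tz":0,"wx":0,"wy":0,"wz":0,"fingers":0},{"tx":0,"ty":0,"tz":0,"wx":0,"wy":0,"wz":0,"fingers":0}]'
python3 -c "
from rig import robot
print(robot.close_job())"
```

```text
t: 15.15
eef_pos: [0.5129, -0.1387, 0.1608]
eef_rot: [-2.171, -2.27, -0.001]
force: [-0.3, 0.2, 0.2]
width: 1.001
the job is handed in; nothing more can be done
None
```

I shut the door, pushed the wedge under its lower edge until it jammed, let go, moved clear and handed in at about 15.2 s.

- **Door:** it closed flush. In the last pictures its outer face is where it was when shut (slope 0.045 against 0.042 before wedging).
- **Wedge:** it lies flat and looks square to the door, with the thin end about 68 mm past the face. The two cameras' fits of its direction differ by a few hundredths of a radian, well within the limit.
- **Jam:** the push had risen to about 14 N, slightly above the expected 8–12 N, when I stopped. The wedge did not move back when I eased off and let go. I could not measure the force between wedge and door after release, so that it stays above 5 N is inferred from the push and the roughly 12 mm driven past first contact.
- **Bystanders:** the block, jar, reamer and squeezer look unmoved in the last top picture. I did not re-measure their positions.

One early move call was refused for missing keys, and nothing moved.

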